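Brace the paste jar in the bench caddy, twist off its tight lid and hold it over the mouth

TASK

Get the square white paste jar open: set it upright and fully down in the square well of the wooden caddy, so that it cannot turn (lower it in, do not drop it), then twist its tight lid counter-clockwise just until the threads let go and lift it straight off, with the jar left standing in the well. Finish still holding the lid in the gripper, level and centred about two centimetres above the open mouth, so that whatever clings to it falls back into the jar; never carry the loose lid away from over the mouth, and leave the round jar, the brush, the bowl and the weight as they stand.

Things in the scene. Friction and masses are not known exactly. Their poses are not given: they have to be found in the camera images.
- jar: the square jar, loose, opaque white glazed, about 0.36 kg: body 60 mm square (corner radius 8 mm), shoulder at 61 mm, then a round neck 46 mm across up to the open rim at 88 mm; 92 mm tall with its lid on. Origin at the centre of its underside, z up, x and y square to its flat sides. Lifted by its lid, it comes along. On the open bench it just spins together with its lid
- lid: the square jar's round brass-coloured twist-off lid, a separate loose body, screwed on tight at the start: 61 mm across, 17 mm tall, about 50 g. Origin at the centre of its lower edge, z up; on the jar this lies 75 mm above the jar's underside, so the lid spans 75 to 92 mm and 14 mm of neck show between it and the shoulder: fingertips lower than that strike the square body when turning
- lid_grip (a point): on the lid's axis, 11 mm above its lower edge. The lid takes about 0.5 to 0.8 N m to turn (grip firmly). Turned counter-clockwise seen from above, relative to the jar, it lets go after 56 degrees and would catch under the next threads beyond 104, so 80 is right; its height need not change while turning. Sooner, pulling only lifts the jar. Its liner is springy: 1 mm, 20 N
- mouth (a point): centre of the square jar's open rim, 88 mm above its underside (mouth 39 mm across). The screwed-on lid's origin lies 13 mm below it
- caddy: pale wooden block screwed to the bench, 104 mm along its x, 250 mm along its y; origin at the centre of its underside. The end at +y is 46 mm tall and has the square well; the rest, at -y, is a shallow tray 28 mm tall with a brush in it
- well (a point): centre of the floor of the caddy's square well, 12 mm above the bench and 62 mm from the block's centre along its +y; x and y square to the well's sides. The well is 65 mm square (2.5 mm to spare on each side of the jar) and 34 mm deep, its top 8 mm flaring to 75 mm as a lead-in. The seated jar can still turn about 7 degrees before its corners bind; any of the four quarter turns fits
- round_jar: a round white jar with the same kind of lid, 70 mm across, 92 mm tall, loose; not the one to open, leave it alone. Origin at the centre of its underside
- brush: flat paste brush lying in the caddy's tray, 92 mm long, 36 mm wide, 11 mm thick, loose, leave it alone. Origin under its middle, length along its y
- bowl: open brass bowl, 90 mm across, 46 mm tall, loose, leave it alone. Origin at the centre of its underside
- weight: steel paper weight, 55 by 85 mm and 52 mm tall with a knob, loose, 0.9 kg, leave it alone. Origin at the centre of its underside
There are look-alikes about, which are no part of the job. What is shaped like the jar but green is not meant.

How it is judged (in metres and radians):
On the way, in this order (a step that is already met when the one before it is completed fails the run):
1. the jar stands fully down and upright in the well with its lid still screwed on (horizontal distance between jar and well below 0.006 m and z of jar in the frame of well below 0.003 m and angle between jar's own z axis and vertical below 0.06 rad and z of lid in the frame of mouth below -0.009 m), for 0.2 s.
2. the lid is off its threads and clear of the rim, in the gripper, with the jar still fully down in the well (z of lid in the frame of mouth above 0.003 m and contact force between the fingers and lid above 0.5 N and horizontal distance between jar and well below 0.006 m and z of jar in the frame of well below 0.004 m), for 0.2 s.
At the end, for the whole second after the job is handed in: the jar stands upright (within 3.4 degrees) and fully down (within 3 mm) in the well, within 6 mm of its centre; the lid is held still between the fingers, its lower edge 8 to 40 mm above the rim, its centre within 15 mm of the mouth's, level within 10 degrees, and it does not touch the jar (horizontal distance between jar and well below 0.006 m and z of jar in the frame of well below 0.003 m and angle between jar's own z axis and vertical below 0.06 rad and z of lid in the frame of mouth between 0.008 and 0.04 m and horizontal distance between lid and mouth below 0.015 m and angle between lid's own z axis and vertical below 0.17 rad and contact force between the fingers and lid above 0.5 N and contact force between lid and jar below 0.05 N and linear speed of lid below 0.02 m/s); the arm keeps its last pose, push and grip.
It fails at once if the jar is dropped: it falls while no finger is on it or on its lid (linear speed of jar above 0.45 m/s and contact force between the fingers and jar below 0.05 N and contact force between the fingers and lid below 0.05 N).
It fails at once if the jar is tipped more than 30 degrees (angle between jar's own z axis and vertical above 0.52 rad).
It fails at once if the lid is carried away from over the mouth (more than 40 mm aside or 80 mm up) (horizontal distance between lid and mouth above 0.04 m or z of lid in the frame of mouth above 0.08 m).
It fails at once if the round jar, brush, bowl or weight is shifted by more than 25 mm (distance of any of round_jar, brush, bowl, weight from where it was at the start of the episode above 0.025 m).
It also fails if it takes over 43 s, if anything falls off the work surface, if the arm or the gripper's body presses on something with over 40 N, if the wrist force passes 120 N, or if a joint passes its speed limit or range.

ROBOT

A 6-joint arm with a two-finger parallel gripper is mounted at the origin on the work surface. World frame = base frame: x ahead of the robot, y to its left, z up, the work surface at z = 0. Lengths are in mm, angles in rad, forces in N, time in s.
With the tool pointing down it reaches from about 400 to 925 mm from the base axis. Payload 12.5 kg.
Tool frame: the origin (TCP) lies at the very end of the fingers, on their centre line; the grasp point (between the pads) lies 19 mm behind it; z points along the fingers, y is the line along which they close (so a half turn about z gives the same grasp; the last joint's range is limited). The gripper opens to 95 mm and grips with 3 to 60 N. Pads are 20 mm wide; open, the fingers measure 119 mm over their backs; the gripper's body (75 mm by 180 mm) begins 59 mm behind the grasp point.
Start: joints at [-1.343, 0.491, 1.559, -0, 1.092, -0.106], TCP at [204.796, -590.513, 214.661] pointing down, gripper open.
Joint ranges: [-3.1, 3.1], [-0.84, 2.19], [0.05, 2.79], [-1.13, 4.28], [0.06, 2.93], [-2.69, 2.69]. Speed limits (rad/s): [2.22, 2.22, 2.79, 3.14, 3.14, 3.14].

INTERFACE

Orientations are given as a unit quaternion [w, x, y, z].
In Python, from cell import read_state, optics, robot gives the robot as it stands. The module is installed in compiled form; this text tells all that it offers.
- The arm moves only by the tool send_rows, never from a script. Its argument "increments" is a list of rows, each a list of 7 numbers: the closure, from 0 (fully open) to 1 (shut), then the shift along the tool's x, y, z in cm, then the turn, a rotation vector about the tool's x, y, z in degrees. A call has 1 to 10 rows; each row shifts and turns the commanded pose from where the row before left it, along the tool's axes as they then stand; what a row does not reach is not made up. A row lasts 1/8 s, in which the tool goes at most 62.5 mm and 10.7 degrees, less where a joint would pass 70% of its speed; a pose out of reach is approached as far as the arm can. A call with a gripper value outside its range is refused whole. The fingers move at their own pace and stop on an object; "squeeze" is the grip in N (left out, the last holds). Time passes only in rows, so rows that do not move let the fingers close. It gives the time, the measured TCP pose, the force, the opening and the grip force at its end, in the units of the state.
- read_state(): the state, without advancing time (a new reading comes with each control period).
- optics.camera(name): name is "scene" or "top" or "wrist"; returns the picture (400x640x3 uint8, blue, green, red); there is no depth.
- optics.calibration(name): a dict with "fx", "fy", "cx", "cy" (pixels), "rvec" (rotation vector, rad) and "tvec" (3), from world to camera coordinates, as OpenCV has them; the wrist camera has in their place "T_tool_cam" (4x4, takes a point from camera to tool coordinates, whose origin is the TCP and whose axes are the flange's). Camera axes: x right, y down, z forward; pixel columns grow to the right and rows downward; lengths in mm; the calibration is good to about 2 mm. A picture is of the moment at which its call begins: read the wrist's pose just before it. calibration takes no time and is no camera call.
- robot.close_job(): hands the job in; it is judged then, once.
The state is a dict: "time": time; "q": joint angles; "dq": joint speeds; "effort": joint torques, N m; "ee_pos": TCP position; "ee_rot": TCP orientation; "force": force on the tool from outside, world axes, zero at the start; "ft_torque": the same for the moment, N m; "finger_gap": opening from 0.0 (shut) to 1.0 (fully open); "grip_force": force on a finger pad.
Only numpy, scipy, OpenCV 4.12 (cv2) and the standard library are available. Lean on these libraries where they do the work, as an engineer would, in place of code of your own. Each camera call takes 0.05 s, during which the arm holds its last target. There are 200 camera calls.

## Working session

There is one attempt and no reset: what is moved stays moved. The work goes in short steps, Python scripts to look and compute and a tool call to move; the robot and the scene stay as the last step left them, time stands still between calls to the robot, and variables do not carry over. Pictures are saved under pics/ and viewed, at most 10 in all, crops included, and the job is handed in when it is done.

Besides the shell and the picture viewer there is one more tool, called after "Request:" by a JSON object that holds its "fn" and its "kwargs", one argument or row to a line. send_rows: Moves the arm, as the interface text tells. Its arguments: {"type":"object","properties":{"increments":{"type":"array","items":{"type":"array","items":{"type":"number"}}},"squeeze":{"type":"number"}},"required":["increments"]}

```bash
mkdir -p pics
cat > h.py <<'E'
import numpy as np, cv2
from cell import read_state, optics, robot
from scipy.spatial.transform import Rotation as R
def tool():
    s=read_state(); q=s["ee_rot"]; T=np.eye(4)
    T[:3,:3]=R.from_quat([q[1],q[2],q[3],q[0]]).as_matrix(); T[:3,3]=s["ee_pos"]; return T
def cam(name):
    T=tool(); im=optics.camera(name); c=optics.calibration(name)
    K=np.array([[c["fx"],0,c["cx"]],[0,c["fy"],c["cy"]],[0,0,1]])
    if name=="wrist": W=T@np.array(c["T_tool_cam"])
    else:
        W=np.eye(4); r=cv2.Rodrigues(np.array(c["rvec"],float))[0]
        W[:3,:3]=r.T; W[:3,3]=-r.T@np.array(c["tvec"]).ravel()
    return im,K,W
def plane(uv,K,W,z):
    uv=np.atleast_2d(np.array(uv,float)); d=(W[:3,:3]@np.linalg.inv(K)@np.c_[uv,np.ones(len(uv))].T).T
    return W[:3,3]+d*((z-W[2,3])/d[:,2:3])
def proj(P,K,W):
    p=(np.atleast_2d(P)-W[:3,3])@W[:3,:3]; p=p@K.T; return p[:,:2]/p[:,2:]
E
python3 - <<'E'
from h import *
for n in("top","scene"):
    im,K,W=cam(n); cv2.imwrite(f"pics/{n}0.png",im); print(n,W.round(2).tolist(),K[0,0])
print(read_state(), np.array(optics.calibration("wrist")["T_tool_cam"]).round(3).tolist())
E
```

```text
top [[0.0, -0.98, 0.19, 438.9], [-1.0, -0.01, -0.04, 12.75], [0.04, -0.19, -0.98, 889.12], [0.0, 0.0, 0.0, 1.0]] 374.00228167072225
scene [[-0.44, 0.72, -0.53, 1060.44], [0.9, 0.36, -0.25, 233.32], [0.01, -0.59, -0.81, 806.36], [0.0, 0.0, 0.0, 1.0]] 382.93679565098313
{'time': 0.1, 'q': array([-1.34261635e+00,  4.91458905e-01,  1.55938287e+00, -1.65812600e-06,
        1.09166369e+00, -1.05616332e-01]), 'dq': array([ 0.0006349 , -0.00102168, -0.00159394,  0.00062437, -0.00037577,
       -0.00093865]), 'effort': array([ 4.78683374e-03, -6.13620615e+01, -2.58607543e+01,  6.94253622e-02,
        4.70460684e-02, -7.75748822e-05]), 'ee_pos': array([ 204.73538279, -590.300622  ,  214.14720146]), 'ee_rot': array([-4.55503562e-04,  9.86104636e-01,  1.66124768e-01, -2.86859992e-05]), 'force': array([ 1.08488193,  1.33279988, -0.42694857]), 'ft_torque': array([-0.00029749,  0.0135752 , -0.02577614]), 'grip_force': 0.0, 'finger_gap': 1.0026841073109158} [[0.001, -0.972, -0.236, 64.551], [1.0, 0.001, 0.001, -0.341], [-0.0, -0.236, 0.972, -170.746], [0.0, 0.0, 0.0, 1.0]]
```

View pics/top0.png

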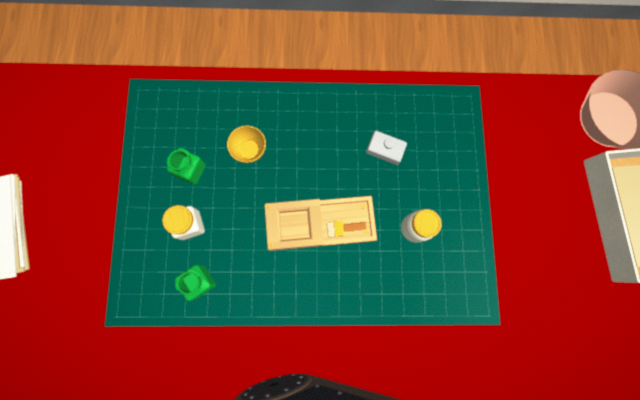

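View pics/scene0.png

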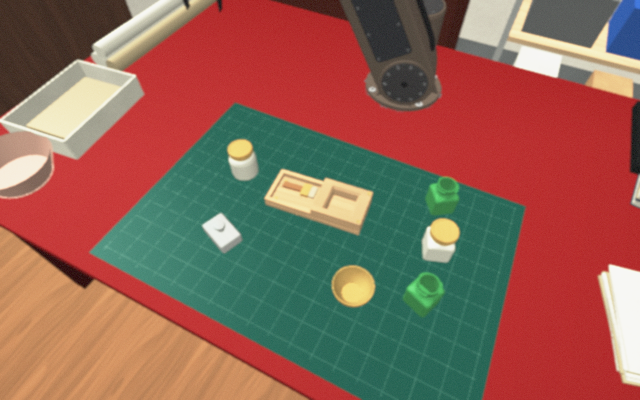

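In the top view, the candidates are: white body with brass lid at (180,222), squarish; white body with brass lid at (425,225), round; green jar shapes at (185,165) and (195,283); brass bowl at (247,145). By the description I choose (180,222). The caddy well is at (294,225), and the tray with the brush is at about (345,225).

Run:
```python
from h import *
out=[]
lid={}
for n,c in(("top",(178,220)),("scene",(445,232))):
    im,K,W=cam(n)
    h=cv2.cvtColor(im,cv2.COLOR_BGR2HSV)
    m=cv2.inRange(h,(15,110,120),(32,255,255))
    nl,lab,st,ce=cv2.connectedComponentsWithStats(m)
    for i in range(1,nl):
        if st[i,4]>150: 
            print(n,st[i].tolist(),ce[i].round(1),plane(ce[i],K,W,92 if st[i,4]<1500 else 46).round(1))
    x,y=c; out.append(cv2.resize(im[y-30:y+50,x-50:x+50],(400,320),interpolation=cv2.INTER_CUBIC))
    if n=="top":
        # pale wood
        m=cv2.inRange(h,(8,40,120),(24,170,255)); m[:190]=0;m[255:]=0;m[:,:255]=0;m[:,390:]=0
        p=cv2.findNonZero(m).astype(np.float32); print(cv2.minAreaRect(p), cv2.boxPoints(cv2.minAreaRect(p)))
        out.append(cv2.resize(im[190:256,255:390],None,fx=5,fy=5,interpolation=cv2.INTER_CUBIC))
w=cv2.resize(out[1],(675,330)); 
cv2.imwrite("pics/crop.png",np.vstack([np.hstack([out[0][:250],out[2][:250]])[:,:675] if 0 else cv2.resize(np.hstack([out[0],out[2]]),(675,270)),w]))
```

```text
top [227, 125, 39, 38, 1148] [246.1 143.7] [[717.8 135.6  92. ]]
top [610, 157, 30, 11, 237] [625.1 161.6] [[ 686.5 -727.6   92. ]]
top [265, 196, 112, 54, 4573] [317.2 222. ] [[549.7 -24.1  46. ]]
top [162, 205, 31, 29, 709] [177.2 219.4] [[547.7 275.1  92. ]]
top [412, 209, 30, 29, 664] [426.4 223. ] [[ 542.8 -259.5   92. ]]
((320.066650390625, 222.01597595214844), (47.25645446777344, 109.369873046875), 85.03025817871094) [[263.54037 203.21391]
 [372.4991  193.73924]
 [376.59293 240.81804]
 [267.6342  250.29271]]
scene [228, 140, 24, 20, 393] [239.8 149.3] [[ 550.3 -256.7   92. ]]
scene [431, 218, 28, 27, 589] [444.4 231.2] [[553.7 277.7  92. ]]
scene [332, 266, 43, 41, 1357] [352.8 285.8] [[758.5 150.2  92. ]]
```

View pics/crop.png

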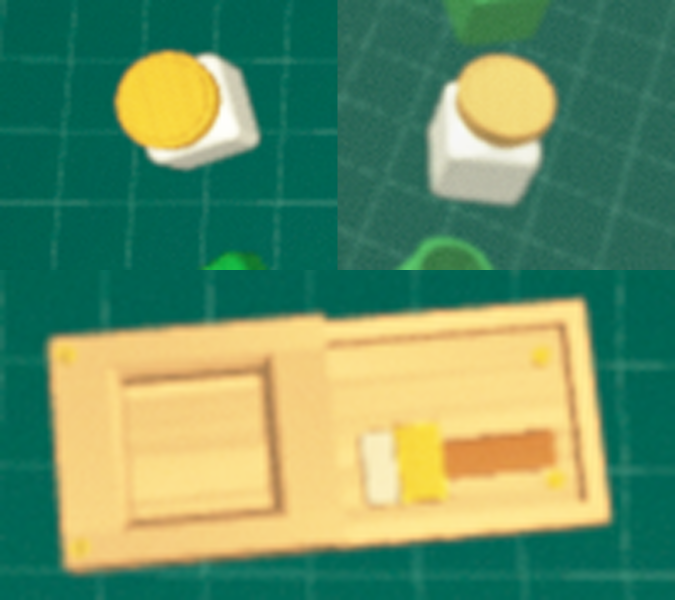

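The crop confirms it: the body at top-view (185,225) is square and white with a brass lid, at about (550,277) mm. The well lies at the caddy's left end, around (294,225) px, and the caddy is tilted about 5°. I move over the jar.

Request:
{"fn": "send_rows", "kwargs": {
  "increments": [
    [0,4.8,-3,0,0,0,0],
    [0,4.8,-3,0,0,0,0],
    [0,4.8,-3,0,0,0,0],
    [0,4.8,-3,0,0,0,0],
    [0,4.8,-3,0,0,0,0],
    [0,4.8,-3,0,0,0,0],
    [0,4.8,-3,0,0,0,0],
    [0,4.8,-3,0,0,0,0],
    [0,4.8,-3,0,0,0,0],
    [0,4.8,-3,0,0,0,0]
  ],
  "squeeze": 60
}}

```text
time: 1.45
ee_pos: [561.0, -148.2, 214.6]
ee_rot: [0.0, 0.986, 0.166, -0.0]
force: [0.9, -0.1, -0.4]
finger_gap: 1.006
grip_force: 0.0
```

Request:
{"fn": "send_rows", "kwargs": {
  "increments": [
    [0,1.66,-5.1,0.3,0,0,0],
    [0,1.66,-5.1,0.3,0,0,0],
    [0,1.66,-5.1,0.3,0,0,0],
    [0,1.66,-5.1,0.3,0,0,0],
    [0,1.66,-5.1,0.3,0,0,0],
    [0,1.66,-5.1,0.3,0,0,0],
    [0,1.66,-5.1,0.3,0,0,0],
    [0,1.66,-5.1,0.3,0,0,0],
    [0,0,0,0,0,0,0],
    [0,0,0,0,0,0,0]
  ]
}}

```text
time: 2.7
ee_pos: [551.6, 279.0, 190.3]
ee_rot: [0.0, 0.986, 0.166, -0.0]
force: [0.3, -0.2, 0.2]
finger_gap: 1.001
grip_force: 0.0
```

Run:
```python
from h import *
im,K,W=cam("wrist"); cv2.imwrite("pics/w1.png",im); np.savez("w1.npz",im=im,K=K,W=W)
s=read_state(); print(s["time"],s["ee_pos"],s["q"].round(2),s["ee_rot"].round(4))
```

```text
2.75 [551.77846666 278.42702235 190.5055382 ] [ 0.36  0.51  1.6  -0.    1.03  1.6 ] [ 2.000e-04  9.861e-01  1.659e-01 -2.000e-04]
```

View pics/w1.png

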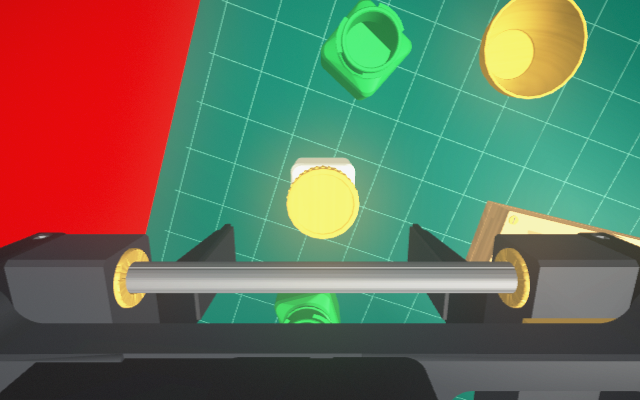

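The wrist view shows the lid as a circle centred near (322,203). The white body behind it has a nearly horizontal back edge at row 158, so the jar is about square with the tool. The greens sit at (367,50) and (308,308).

Run:
```python
from h import *
d=np.load("w1.npz"); im,K,W=d["im"],d["K"],d["W"]
h=cv2.cvtColor(im,cv2.COLOR_BGR2HSV)
m=cv2.inRange(h,(18,80,150),(35,255,255)); m[:120]=0;m[250:]=0;m[:,:250]=0;m[:,420:]=0
(c,r)=cv2.minEnclosingCircle(cv2.findNonZero(m)); print("lid",c,r,plane(c,K,W,90), r/K[0,0])
w=cv2.inRange(h,(0,0,150),(179,75,255)); w[:150]=0;w[185:]=0;w[:,:280]=0;w[:,370:]=0
w=cv2.morphologyEx(w,cv2.MORPH_OPEN,np.ones((3,3)))
cols=np.arange(302,346); top=[]
for x in cols:
    ys=np.where(w[:,x])[0]; top.append(ys[0] if len(ys) else np.nan)
top=np.array(top,float);print(top)
P=plane(np.c_[cols,top],K,W,61)[~np.isnan(top)]
a=np.polyfit(np.arange(len(P)),P[:,:2],1)[0]; print("edge yaw",np.degrees(np.arctan2(a[1],a[0])))
# sides extents
x=np.where(w.any(0))[0]; print(x[0],x[-1]); print(W.round(3))
im2,K2,W2=cam("top"); h=cv2.cvtColor(im2,cv2.COLOR_BGR2HSV)
```

```text
lid (322.4089050292969, 201.91920471191406) 36.92157745361328 [[549.57173202 277.29060172  90.        ]] 0.11189952070162677
[157. 157. 157. 157. 157. 157. 157. 157. 157. 157. 157. 157. 157. 157.
 157. 157. 157. 157. 157. 157. 157. 157. 157. 157. 157. 157. 157. 157.
 157. 157. 157. 157. 157. 157. 157. 157. 157. 157. 157. 157. 157. 157.
 158. 158.]
edge yaw -71.12838921339068
290 354
[[ 3.29000e-01 -9.18000e-01 -2.23000e-01  6.12546e+02]
 [-9.44000e-01 -3.20000e-01 -7.80000e-02  3.00546e+02]
 [ 1.00000e-03  2.36000e-01 -9.72000e-01  3.61032e+02]
 [ 0.00000e+00  0.00000e+00  0.00000e+00  1.00000e+00]]
```

Request:
{"fn": "send_rows", "kwargs": {
  "increments": [
    [0,-0.2,0,3,0,0,0],
    [0,0,0,4,0,0,0],
    [0,0,0,3,0,0,0],
    [0,0,0,1.5,0,0,0],
    [0,0,0,0.8,0,0,0],
    [0,0,0,0,0,0,0]
  ]
}}

```text
time: 3.55
ee_pos: [550.2, 278.3, 67.9]
ee_rot: [0.0, 0.986, 0.166, 0.0]
force: [0.5, -0.6, -0.1]
finger_gap: 1.002
grip_force: 0.0
```

Request:
{"fn": "send_rows", "kwargs": {
  "increments": [
    [1,0,0,0,0,0,0],
    [1,0,0,0,0,0,0],
    [1,0,0,0,0,0,0],
    [1,0,0,0,0,0,0],
    [1,0,0,0,0,0,0],
    [1,0,0,0,0,0,0]
  ],
  "squeeze": 60
}}

```text
time: 4.3
ee_pos: [550.1, 278.4, 67.8]
ee_rot: [0.0, 0.986, 0.166, 0.0]
force: [0.8, -2.4, 3.0]
finger_gap: 0.634
grip_force: 60.0
```

Request:
{"fn": "send_rows", "kwargs": {
  "increments": [
    [1,0,0,-0.5,0,0,0],
    [1,0,0,-2,0,0,0],
    [1,0,0,-3,0,0,0],
    [1,0,0,-2.5,0,0,0],
    [1,0,0,-1,0,0,0],
    [1,0,0,0,0,0,0]
  ]
}}

```text
time: 5.05
ee_pos: [549.7, 278.6, 157.5]
ee_rot: [-0.0, 0.986, 0.166, -0.0]
force: [-0.0, -0.8, -4.9]
finger_gap: 0.636
grip_force: 60.0
```

Run:
```python
from h import *
im,K,W=cam("top"); g=cv2.cvtColor(im,cv2.COLOR_BGR2HSV)
m=cv2.inRange(g,(8,40,120),(24,170,255)); m[:190]=0;m[255:]=0;m[:,:255]=0;m[:,390:]=0
# high end only: cols<=318
m[:,319:]=0
L=[];T=[];B=[]
for x in range(272,314):
    y=np.where(m[:,x])[0]; T.append((x,y[0]-.5)); B.append((x,y[-1]+.5))
for y in range(208,242):
    x=np.where(m[y])[0]; L.append((x[0]-.5,y))
def line(p,z):
    P=plane(p,K,W,z)[:,:2]; vx,vy,x0,y0=cv2.fitLine(P.astype(np.float32),cv2.DIST_HUBER,0,.01,.01).ravel(); return np.array([vx,vy]),np.array([x0,y0])
# far edge (T) at top z=46; near edge B & left: camera sees which? print for both heights
for n,p in(("far",T),("near",B),("left",L)):
    for z in(46,0):
        v,o=line(p,z); print(n,z,np.degrees(np.arctan2(v[1],v[0])).round(2),o.round(1))
print(read_state()["ee_pos"],read_state()["force"])
```

```text
far 46 -84.55 [598.1  37. ]
far 0 -84.55 [606.8  38.3]
near 46 -84.99 [490.9  31.4]
near 0 -84.99 [493.7  32.4]
left 46 5.47 [547.2  92.8]
left 0 5.47 [553.1  97.2]
[549.49483518 278.4341341  156.78067934] [-0.83997469 -0.59822285 -4.96248834]
```

Request:
{"fn": "send_rows", "kwargs": {
  "increments": [
    [1,-1.4,1.8,0,0,0,0],
    [1,-2.7,3.6,0,0,0,0],
    [1,-2.7,3.6,0,0,0,0],
    [1,-2.7,3.6,0,0,0,0],
    [1,-2.7,3.6,0,0,0,0],
    [1,-2.7,3.6,0,0,0,0],
    [1,-1.5,1.7,0,0,0,4],
    [1,0,0,0,0,0,6],
    [1,0,0,0,0,0,4],
    [1,0,0,0,0,0,0]
  ]
}}

```text
time: 6.35
ee_pos: [465.0, 21.6, 156.8]
ee_rot: [-0.0, 0.999, 0.045, -0.001]
force: [0.4, -0.1, -4.8]
finger_gap: 0.635
grip_force: 60.0
```

Request:
{"fn": "send_rows", "kwargs": {
  "increments": [
    [1,0,0,0,0,0,0],
    [1,0,0,0,0,0,0]
  ]
}}

```text
time: 6.6
ee_pos: [465.3, 21.8, 157.4]
ee_rot: [0.0, 0.999, 0.045, -0.0]
force: [0.0, -0.1, -5.0]
finger_gap: 0.635
grip_force: 60.0
```

Run:
```python
from h import *
im,K,W=cam("wrist"); cv2.imwrite("pics/w2.png",im); np.savez("w2.npz",im=im,K=K,W=W)
s=read_state(); print(s["time"],s["ee_pos"],s["q"].round(2),s["ee_rot"].round(4))
```

```text
6.65 [465.38358963  21.73021681 157.46761259] [-0.1   0.35  2.   -0.    0.79  1.39] [ 0.00e+00  9.99e-01  4.51e-02 -1.00e-04]
```

View pics/w2.png

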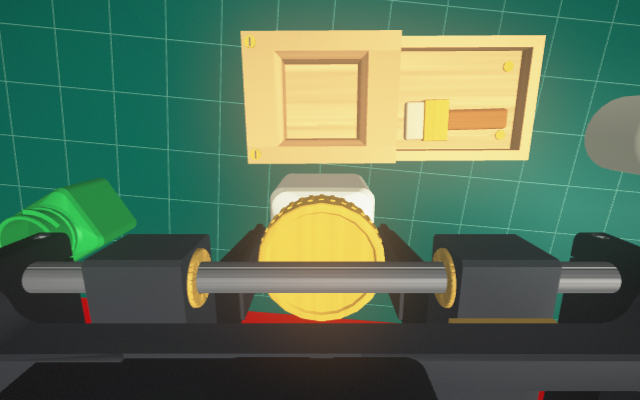

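The wrist view shows the caddy: the high block's corners are near (241,31), (402,31), (396,162) and (249,163). The well mouth outline spans about (275,52) to (368,148). The jar hangs square with the tool, with its back edge at rows 174–190.

Run:
```python
from h import *
d=np.load("w2.npz"); im,K,W=d["im"],d["K"],d["W"]; h=cv2.cvtColor(im,cv2.COLOR_BGR2HSV)
m=cv2.inRange(h,(8,30,120),(34,200,255)); m[172:]=0; m[:,:225]=0; m[:,560:]=0
T=[];B=[];L=[]
for x in range(258,392): y=np.where(m[:,x])[0]; T.append((x,y[0]-.5)); B.append((x,y[-1]+.5))
for y in range(40,152): x=np.where(m[y])[0]; L.append((x[0]-.5,y))
def line(p):
    P=plane(p,K,W,46)[:,:2].astype(np.float32); l=cv2.fitLine(P,cv2.DIST_HUBER,0,.01,.01).ravel(); return l[:2],l[2:]
ls={}
for n,p in(("far",T),("near",B),("left",L)): v,o=line(p); ls[n]=(v,o); print(n,np.degrees(np.arctan2(v[1],v[0])).round(2),o.round(1))
# well: top outline by strong edges of brightness in scan lines
g=h[:,:,2].astype(float); gs=cv2.GaussianBlur(g,(5,5),1)
gx=cv2.Sobel(gs,cv2.CV_64F,1,0); gy=cv2.Sobel(gs,cv2.CV_64F,0,1)
r=[np.argmax(np.abs(gx[y,262:300]))+262 for y in range(75,130,6)]; r2=[np.argmax(np.abs(gx[y,345:385]))+345 for y in range(75,130,6)]
t=[np.argmax(np.abs(gy[40:75,x]))+40 for x in range(295,350,6)]; b=[np.argmax(np.abs(gy[128:158,x]))+128 for x in range(295,350,6)]
print(r,r2,t,b)
th=np.radians(5.2); u=np.array([np.cos(th),np.sin(th)]); w=np.array([-u[1],u[0]])
cx=(ls["far"][1]@u+ls["near"][1]@u)/2; wd=ls["far"][1]@u-ls["near"][1]@u
print("width",wd,"well from edges",cx*u+(ls["left"][1]@w-63)*w)
for c in([(275,52),(368,52),(368,148),(273,148)],):
    P=plane(c,K,W,46)[:,:2]; print("flare",P.round(1).tolist(),P.mean(0))
for yy in (75,100,125): print(g[yy,262:300].astype(int).tolist(), g[yy,345:385].astype(int).tolist())
```

```text
far -84.22 [597.7  38.1]
near -84.76 [493.6  28.4]
left 5.45 [543.   92.6]
[np.int64(282), np.int64(282), np.int64(282), np.int64(282), np.int64(282), np.int64(286), np.int64(286), np.int64(286), np.int64(286), np.int64(283)] [np.int64(357), np.int64(357), np.int64(357), np.int64(357), np.int64(357), np.int64(357), np.int64(357), np.int64(356), np.int64(356), np.int64(356)] [np.int64(64), np.int64(64), np.int64(64), np.int64(64), np.int64(64), np.int64(64), np.int64(64), np.int64(64), np.int64(64), np.int64(64)] [np.int64(138), np.int64(138), np.int64(138), np.int64(138), np.int64(138), np.int64(138), np.int64(138), np.int64(138), np.int64(138), np.int64(138)]
width 104.5383574088907 well from edges [545.94368926  29.65141204]
flare [[578.8, 68.8], [585.6, -4.7], [510.7, -14.1], [503.3, 66.1]] [544.59696618  29.03898541]
[241, 241, 241, 241, 241, 241, 241, 241, 241, 241, 241, 241, 243, 245, 245, 245, 246, 246, 245, 241, 230, 221, 221, 233, 240, 241, 240, 240, 241, 241, 241, 241, 241, 241, 241, 241, 241, 241] [241, 241, 242, 242, 242, 242, 242, 242, 242, 242, 242, 242, 230, 156, 157, 
[... 208 characters left out ...]
6, 246, 246, 245, 242, 227, 223, 228, 238, 242, 242, 242, 242, 242, 242, 242, 242, 242, 242, 242, 242, 242] [242, 242, 242, 242, 243, 243, 243, 243, 243, 243, 243, 238, 199, 161, 166, 179, 189, 193, 196, 195, 192, 199, 228, 243, 243, 243, 243, 243, 243, 243, 243, 243, 243, 243, 243, 243, 243, 243, 243, 243]
[243, 243, 243, 243, 243, 243, 243, 243, 244, 243, 244, 244, 243, 243, 244, 245, 245, 246, 246, 246, 245, 241, 222, 222, 233, 245, 246, 246, 246, 246, 246, 246, 246, 246, 246, 246, 246, 246] [245, 245, 245, 245, 245, 245, 245, 245, 245, 245, 245, 236, 162, 162, 170, 187, 191, 195, 195, 193, 194, 216, 239, 244, 244, 244, 244, 244, 244, 244, 244, 244, 244, 244, 244, 244, 244, 244, 244, 244]
```

Request:
{"fn": "send_rows", "kwargs": {
  "increments": [
    [1,2,0,0,0,0,0],
    [1,3,0,0,0,0,0],
    [1,2.3,0,0,0,0,0],
    [1,0.8,0,0.5,0,0,0],
    [1,0,0,1.5,0,0,0],
    [1,0,0,1.3,0,0,0],
    [1,0,0,0.7,0,0,0],
    [1,0,0,0.4,0,0,0],
    [1,0,0,0.3,0,0,0],
    [1,0,0,0.2,0,0,0]
  ]
}}

```text
time: 7.9
ee_pos: [546.2, 28.9, 108.7]
ee_rot: [0.0, 0.999, 0.045, 0.0]
force: [0.8, -0.8, -4.9]
finger_gap: 0.63
grip_force: 60.0
```

Request:
{"fn": "send_rows", "kwargs": {
  "increments": [
    [1,0,0,0.3,0,0,0],
    [1,0,0,0.2,0,0,0],
    [1,0,0,0,0,0,0]
  ]
}}

```text
time: 8.28
ee_pos: [546.1, 28.9, 103.5]
ee_rot: [0.0, 0.999, 0.045, -0.0]
force: [0.4, 0.9, -5.6]
finger_gap: 0.634
grip_force: 60.0
```

Request:
{"fn": "send_rows", "kwargs": {
  "increments": [
    [1,0,0,0.3,0,0,0],
    [1,0,0,0.3,0,0,0],
    [1,0,0,0.3,0,0,0],
    [1,0,0,0,0,0,0]
  ]
}}

```text
time: 8.78
ee_pos: [546.0, 28.9, 94.4]
ee_rot: [0.0, 0.999, 0.045, -0.0]
force: [0.1, 0.4, -4.9]
finger_gap: 0.637
grip_force: 60.0
```

Request:
{"fn": "send_rows", "kwargs": {
  "increments": [
    [1,0,0,0.4,0,0,0],
    [1,0,0,0.4,0,0,0],
    [1,0,0,0.4,0,0,0],
    [1,0,0,0.1,0,0,0],
    [1,0,0,0,0,0,0]
  ]
}}

```text
time: 9.4
ee_pos: [546.1, 28.9, 81.5]
ee_rot: [0.0, 0.999, 0.045, -0.0]
force: [-0.6, 0.0, -5.5]
finger_gap: 0.638
grip_force: 60.0
```

Request:
{"fn": "send_rows", "kwargs": {
  "increments": [
    [1,0,0,0.1,0,0,0],
    [1,0,0,0.05,0,0,0],
    [1,0,0,0,0,0,0]
  ]
}}

```text
time: 9.78
ee_pos: [546.1, 28.9, 80.1]
ee_rot: [0.0, 0.999, 0.045, 0.0]
force: [-0.2, -0.1, -5.4]
finger_gap: 0.633
grip_force: 60.0
```

Request:
{"fn": "send_rows", "kwargs": {
  "increments": [
    [1,0,0,0.05,0,0,0],
    [1,0,0,0.05,0,0,0],
    [1,0,0,0,0,0,0]
  ]
}}

```text
time: 10.15
ee_pos: [546.3, 28.8, 79.7]
ee_rot: [0.0, 0.999, 0.045, 0.0]
force: [-1.9, -2.4, 4.9]
finger_gap: 0.634
grip_force: 60.0
```

Request:
{"fn": "send_rows", "kwargs": {
  "increments": [
    [1,0,0,0,0,0,0],
    [1,0,0,0,0,0,0],
    [1,0,0,0,0,0,-4],
    [1,0,0,0,0,0,-6],
    [1,0,0,0,0,0,-6],
    [1,0,0,0,0,0,-4],
    [1,0,0,0,0,0,0]
  ]
}}

```text
time: 11.02
ee_pos: [547.4, 28.9, 80.0]
ee_rot: [0.0, 0.976, 0.218, 0.002]
force: [0.8, -0.9, 6.7]
finger_gap: 0.635
grip_force: 60.0
```

Run:
```python
from h import *
s=read_state(); print(s["time"],s["ee_pos"],s["ft_torque"].round(3),s["force"].round(1),s["q"].round(2)); im,K,W=cam("wrist"); cv2.imwrite("pics/w3.png",im[150:330,180:460])
```

```text
11.025 [547.41828935  28.89834412  80.04577491] [ 0.164 -0.177 -0.006] [ 0.8 -0.9  6.7] [-0.07  0.56  1.88  0.    0.7   1.06]
```

View pics/w3.png

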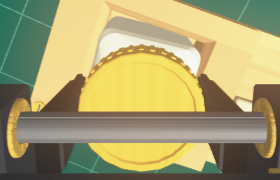

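The crop shows the white jar body at (150,40), still aligned with the well while the lid and gripper have turned past it. The jar is held and the lid is turning, so I continue.

Request:
{"fn": "send_rows", "kwargs": {
  "increments": [
    [1,0,0,0,0,0,-5],
    [1,0,0,0,0,0,-8],
    [1,0,0,0,0,0,-8],
    [1,0,0,0,0,0,-8],
    [1,0,0,0,0,0,-8],
    [1,0,0,0,0,0,-8],
    [1,0,0,0,0,0,-8],
    [1,0,0,0,0,0,-8],
    [1,0,0,0,0,0,-5],
    [1,0,0,0,0,0,0]
  ]
}}

```text
time: 12.32
ee_pos: [547.3, 29.2, 80.2]
ee_rot: [0.001, 0.7, 0.714, 0.001]
force: [1.7, 2.0, 8.5]
finger_gap: 0.637
grip_force: 60.0
```

Run:
```python
from h import *
s=read_state(); print(s["time"],s["ee_pos"],s["ft_torque"].round(3),s["force"].round(1),s["q"].round(2)); T=tool(); print(np.degrees(np.arctan2(T[1,0],T[0,0])), T[:3,2]); im,K,W=cam("wrist"); cv2.imwrite("pics/w4.png",im[130:330,150:490])
```

```text
12.325 [547.30935692  29.23369664  80.16189499] [ 0.332 -0.102  0.042] [1.7 2.  8.5] [-0.07  0.56  1.88  0.    0.7  -0.09]
91.1943891339993 [ 3.34900464e-03  1.76102097e-04 -9.99994377e-01]
```

View pics/w4.png

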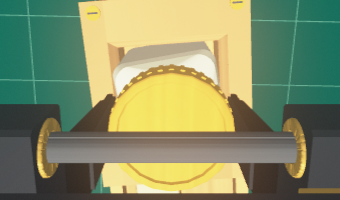

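The tool has turned 86°. The jar body, with its edge from (125,60) to (205,40), has only followed by its slack in the well. I lift gently and check the weight.

Request:
{"fn": "send_rows", "kwargs": {
  "increments": [
    [1,0,0,-0.1,0,0,0],
    [1,0,0,-0.1,0,0,0],
    [1,0,0,-0.1,0,0,0],
    [1,0,0,0,0,0,0]
  ]
}}

```text
time: 12.88
ee_pos: [546.1, 28.9, 82.0]
ee_rot: [-0.0, 0.7, 0.714, -0.0]
force: [0.8, 1.5, -0.7]
finger_gap: 0.636
grip_force: 60.0
```

Request:
{"fn": "send_rows", "kwargs": {
  "increments": [
    [1,0,0,-0.2,0,0,0],
    [1,0,0,-0.3,0,0,0],
    [1,0,0,0,0,0,0]
  ]
}}

```text
time: 13.25
ee_pos: [546.2, 28.9, 87.4]
ee_rot: [0.0, 0.7, 0.714, 0.0]
force: [0.8, 1.7, 0.5]
finger_gap: 0.639
grip_force: 60.0
```

The measured weight is that of the lid alone, so it is free. I raise it slowly to the final height.

Request:
{"fn": "send_rows", "kwargs": {
  "increments": [
    [1,0,0,-0.3,0,0,0],
    [1,0,0,-0.4,0,0,0],
    [1,0,0,-0.4,0,0,0],
    [1,0,0,-0.5,0,0,0],
    [1,0,0,-0.5,0,0,0],
    [1,0,0,-0.3,0,0,0],
    [1,0,0,-0.2,0,0,0],
    [1,0,0,0,0,0,0],
    [1,0,0,0,0,0,0],
    [1,0,0,0,0,0,0]
  ]
}}

```text
time: 14.5
ee_pos: [546.0, 28.9, 113.0]
ee_rot: [-0.0, 0.7, 0.714, -0.0]
force: [1.2, 0.1, -0.3]
finger_gap: 0.64
grip_force: 60.0
```

Run:
```python
from h import *
s=read_state(); print(s["time"],s["ee_pos"],s["force"].round(1),s["grip_force"]); im,K,W=cam("scene"); c=proj([546,29,90],K,W)[0].astype(int); print(c)
cv2.imwrite("pics/s5.png",cv2.resize(im[c[1]-60:c[1]+60,c[0]-80:c[0]+80],(640,480),interpolation=cv2.INTER_CUBIC))
```

```text
14.5 [546.04643291  28.89525881 112.98057873] [ 1.2  0.1 -0.3] 59.999761779326946
[342 188]
```

View pics/s5.png

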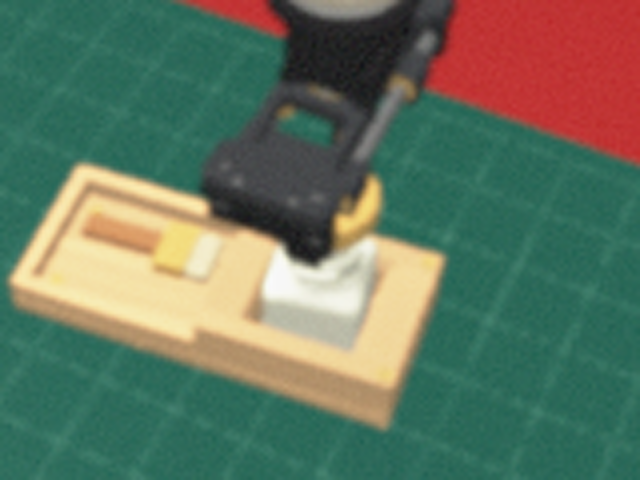

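The crop shows the open white jar standing in the well at (320,290), with the lid held above it at (358,210) and the brush untouched. I hand in the job.

```bash
python3 -c "
from h import *
print(robot.close_job())"
```

```text
the job is handed in; nothing more can be done
None
```

The job is handed in: the jar stands open in the well, and the gripper holds its lid level about 2 cm above the mouth; no verdict came back. The seating depth was judged from contact force and arm height, and the last picture shows the brush undisturbed.

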